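# Carousel on the label reader's cam lift, held at the top

## Robot

A 6-joint arm with a two-finger parallel gripper is mounted at the origin on the work surface. World frame = base frame: x ahead of the robot, y to its left, z up, the work surface at z = 0. Lengths are in mm, angles in rad, forces in N, time in s.
With the tool pointing down it reaches from about 300 to 775 mm from the base axis. Payload 14.6 kg.
Tool frame: the origin (TCP) lies midway between the tips of the shut fingers; the grasp point (between the pads) lies 19 mm behind it; z points along the fingers, y is the line along which they close (so a half turn about z gives the same grasp; the last joint's range is limited). The gripper opens to 94 mm and grips with 3 to 60 N. Pads are 16 mm wide; open, the fingers measure 119 mm over their backs; the gripper's body (75 mm by 177 mm) begins 78 mm behind the grasp point.
Start: joints at [1.087, 0.3, 1.521, -0, 1.321, -0.067], TCP at [222.656, 502.905, 205.446] pointing down, gripper open.
Joint ranges: [-3.03, 3.03], [-0.79, 2.21], [0.23, 2.52], [-1.04, 4.18], [0, 3.07], [-2.55, 2.55]. Speed limits (rad/s): [2.22, 2.22, 2.57, 3.14, 3.14, 3.14].

## Interface

Orientations are given as [roll, pitch, yaw] about the fixed x, y, z axes, in that order (R = Rz(yaw) Ry(pitch) Rx(roll)).
In Python, from cell import manip gives the robot as it stands.
- The arm moves only by the shell command python3 -m creep 'ROWS' [OPENING] [FORCE]. ROWS is text: rows parted by semicolons, each of 6 numbers parted by spaces: the shift along the tool's x, y, z normalised to -1 to 1, where 1 is 4 cm, then the turn, a rotation vector about the tool's x, y, z normalised to -1 to 1, where 1 is pi rad. In form: dx dy dz ax ay az; .... A call has 1 to 20 rows; each row shifts and turns the commanded pose from where the row before left it, along the tool's axes as they then stand; what a row does not reach is not made up. A row lasts 1/8 s, in which the tool goes at most 62.5 mm and 10.7 degrees, less where a joint would pass 70% of its speed; a pose out of reach is approached as far as the arm can. A call with a number of a shift or a turn outside -1 to 1 is refused whole. A call with a gripper value outside its range is refused whole. OPENING is the closure, from 0 (fully open) to 1 (shut), set as the call begins (- or left out, the last holds). The fingers move at their own pace and stop on an object; FORCE is the grip in N (left out, the last holds). Time passes only in rows, so rows that do not move let the fingers close. It gives the time, the measured TCP pose, the force, the opening and the grip force at its end, in the units of the state.
- manip.read_state(): the state, without advancing time (a new reading comes with each control period).
- manip.camera(name): name is "scene" or "top" or "wrist"; returns a dict with "color" (480x640x3 uint8, red, green, blue), "range_z" (480x640 float32, mm along the optical axis (not along the pixel's ray), 0 where there is no reading), "camera_matrix" (3x3 intrinsics, pixels), "T" (4x4, takes a point from camera to world coordinates). Camera axes: x right, y down, z forward; pixel columns grow to the right and rows downward; lengths in mm; the calibration is good to about 2 mm. A picture is of the moment at which its call begins.
- manip.sign_off(): hands the job in; it is judged then, once.
The state is a dict: "clock": time; "joints": joint angles; "qd": joint speeds; "effort": joint torques, N m; "eef_pos": TCP position; "eef_rot": TCP orientation; "wrist_force": force on the tool from outside, world axes, zero at the start; "moment": the same for the moment, N m; "finger_gap": finger opening in mm; "finger_force": force on a finger pad.
Only numpy, scipy, OpenCV 4.12 (cv2) and the standard library are available. Lean on these libraries where they do the work, as an engineer would, in place of code of your own. Each camera call takes 0.05 s, during which the arm holds its last target. There are 200 camera calls.

## Task

Put the carousel that is loaded with blood tubes on the label reader: lower it over the lift's spindle, without dropping it, until it sits flat on the lift table, and let go of it. Then swing the reader's cam lever up to its highest lift, so that the tube labels stand level with the reading window, and finish while still holding the lever there, as its spring drops the lift when it is let go. Never tip the tubes over, and leave the empty carousel, the tube rack and the bottle where they stand.

Things in the scene. Friction and masses are not known exactly. Their poses are not given: they have to be found in the camera images.
- loaded_carousel: loose grey carousel with 8 stoppered blood tubes round its edge, 0.3 to 0.6 kg, 110 mm across, 150 mm tall; turned any way. Origin: centre of its underside, z up. On the axis: from below a bore 19 mm wide, 58 mm deep; on top a round handle knob, 32 mm in diameter, 112 to 150 mm above the origin, on a 20 mm stem. The tube stoppers end 100 mm above the origin, within 52 mm of the axis.
- empty_carousel: bystander: a carousel of the same shape and size as the other, without tubes. Origin: centre of its underside.
- tube_rack: bystander: white rack with stoppered tubes, 150 x 66 mm, 96 mm tall. Origin: centre of its underside, x along its length.
- reagent_bottle: bystander: bottle 66 mm in diameter, 160 mm tall. Origin: centre of its underside.
- stand: the label reader, fixed on the bench: white housing 150 (x) by 215 mm (y), 56 mm tall, y from -75 to +140 mm. Origin: at bench height on the spindle's axis; at yaw 0 x points away from the robot, y to the robot's left, z up. On its +y side stands the reader head, 80 x 45 mm, 172 mm tall, its window 90 mm from the spindle axis, facing it. The cam shaft and lever are on its -y side.
- spindle_seat (a point): centre of the lift table's top face (100 mm disc), at the foot of the spindle; 76 mm above the bench with the lift down, up to 99 mm with the lift at its top. Here the origin of a seated carousel lies. The spindle is an upright steel pin of 15 mm diameter, 45 mm tall above this point, its top 12 mm tapering to 6 mm.
- lever_axis (a point): point on the cam shaft's axis (the lever's hinge) in the plane of the lever arm: 20 mm to -x, 115 mm to -y and 36 mm up in the stand's frame. The shaft runs along the stand's y.
- lever_grip (a point): centre of the cam lever's black cross grip, a cylinder of 26 mm diameter and 40 mm length with flat ends, lying along the stand's y (parallel to the shaft); 120 mm from lever_axis, in the stand's x-z plane. The arm is a 10 mm steel rod from the grip's middle straight to the shaft. Pinched by its two ends it can pivot between the fingers as the lever swings.
- cam_lever (a joint): angle of the cam lever, rad. 0: at rest, pointing to the stand's -x (to the robot), 10 degrees above level. Grows as the grip goes up and over; at 1.40 the lever stands straight up: highest lift; beyond (stop at 1.90) the lift sinks again. A return spring and the weight on the lift pull it back to 0: about 4 N at the grip at rest, 2 N upright.
- lift_table (a joint): how far the cam has raised the lift table, m: 0 at rest, 0.0233 at its highest.

How it is judged:
By the outcome, as a careful person would: the job done as asked, in the order asked, and still so for the second after the job is handed in, while the arm keeps its last pose, push and grip.
It also fails if it takes over 61 s, if anything falls off the work surface, if the arm or the gripper's body presses on something with over 40 N, if the wrist force passes 120 N, or if a joint passes its speed limit or range.

## Working session

There is one attempt and no reset: what is moved stays moved. The work goes in short steps, Python scripts to look and compute and a shell command to move; the robot and the scene stay as the last step left them, time stands still between calls to the robot, and variables do not carry over. Pictures are saved under pics/ and viewed, at most 10 in all, crops included, and the job is handed in when it is done.

```bash
mkdir -p pics; ls
python3 - <<'E'
from cell import manip
import cv2,numpy as np
s=manip.read_state();print({k:np.round(v,3).tolist() for k,v in s.items()})
for n in("top","scene"):
    c=manip.camera(n);np.savez(f"{n}0.npz",**c);cv2.imwrite(f"pics/{n}0.png",c["color"][...,::-1]);print(n,np.round(c["camera_matrix"],1).tolist(),np.round(c["T"],3).tolist())
E
```

```text
pics
{'clock': 0.0, 'joints': [1.087, 0.3, 1.522, 0.0, 1.321, -0.067], 'qd': [-0.0, -0.001, 0.001, -0.001, -0.0, -0.0], 'effort': [0.001, -53.182, -35.272, 0.071, 0.025, -0.0], 'eef_pos': [222.538, 502.684, 204.901], 'eef_rot': [-3.14, -0.0, 2.725], 'wrist_force': [0.332, 0.158, 0.039], 'moment': [-0.035, 0.013, 0.021], 'finger_force': 0.0, 'finger_gap': 94.006}
top [[466.8, 0.0, 326.7], [0.0, 466.8, 235.1], [0.0, 0.0, 1.0]] [[0.016, -0.989, 0.149, 384.458], [-1.0, -0.016, -0.003, -87.191], [0.005, -0.149, -0.989, 1147.83], [0.0, 0.0, 0.0, 1.0]]
scene [[618.7, 0.0, 329.7], [0.0, 618.7, 237.3], [0.0, 0.0, 1.0]] [[0.572, 0.68, -0.46, 1164.23], [0.82, -0.483, 0.306, -519.214], [-0.014, -0.552, -0.834, 1194.237], [0.0, 0.0, 0.0, 1.0]]
```

View pics/top0.png

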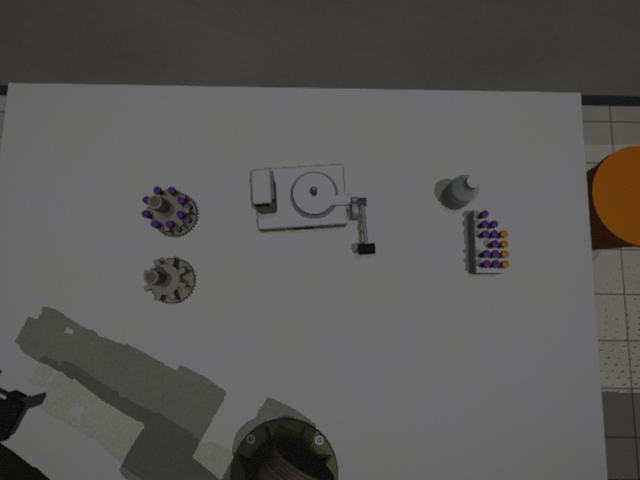

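View pics/scene0.png

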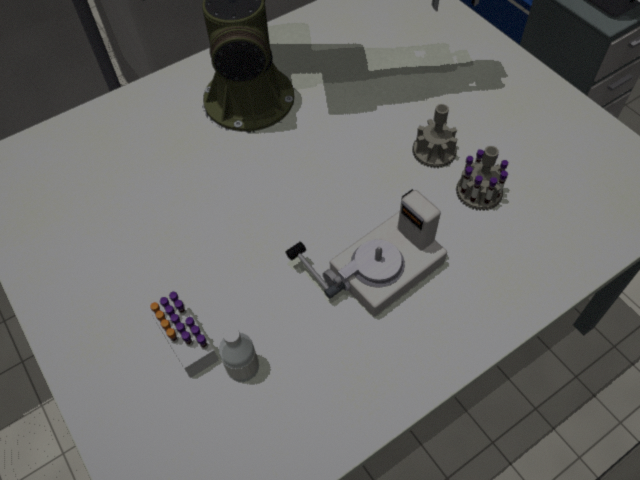

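The top view shows the loaded carousel at about (170,212) with its knob at (157,202), and the empty one at (170,280). The stand's spindle is at (313,190) and the lever grip at (366,249). In the scene view the loaded knob is at (490,155), the spindle at (379,254) and the grip at (296,251).

```bash
cat > h.py <<'E'
import numpy as np,cv2
from cell import manip
def cloud(c):
    d=c["range_z"].astype(float);K=c["camera_matrix"];v,u=np.mgrid[:480,:640]
    P=np.stack([(u-K[0,2])/K[0,0]*d,(v-K[1,2])/K[1,1]*d,d],-1)@c["T"][:3,:3].T+c["T"][:3,3]
    P[d<=0]=np.nan;return P
def circ(p):
    A=np.c_[2*p[:,:2],np.ones(len(p))];s=np.linalg.lstsq(A,(p[:,:2]**2).sum(1),rcond=None)[0]
    return s[:2],np.sqrt(s[2]+s[0]**2+s[1]**2)
def proj(c,X):
    q=np.linalg.inv(c["T"])@np.r_[X,1];q=c["camera_matrix"]@q[:3];return q[:2]/q[2]
E
python3 - <<'E'
from h import *
C={n:np.load(n+"0.npz") for n in("top","scene")}
box={"top":{"load":(135,180,203,242),"empty":(135,250,203,308),"spin":(290,168,338,218),"stand":(245,160,380,260),"grip":(352,238,380,260)},
"scene":{"load":(450,140,515,210),"empty":(408,98,462,170),"spin":(352,235,408,285),"stand":(280,185,450,315),"grip":(282,238,310,264)}}
for n,c in C.items():
    P=cloud(c);col=c["color"].astype(int)
    for k,(a,b,e,f) in box[n].items():
        p=P[b:f,a:e].reshape(-1,3);cc=col[b:f,a:e].reshape(-1,3);ok=np.isfinite(p[:,0]);p,cc=p[ok],cc[ok];m=lambda lo,hi:p[(p[:,2]>lo)&(p[:,2]<hi)]
        r=lambda x:np.round(x,1).tolist()
        if k in("load","empty"):
            t=m(140,158);print(n,k,"knobtop n",len(t),"med",r(np.median(t,0)),"mid",r((t.min(0)+t.max(0))/2),"max",r(t.max(0)))
            b_=m(5,40);print("   base mid",r((b_.min(0)+b_.max(0))/2))
        if k=="spin":
            t=m(68,84);print(n,k,"table mid",r((t.min(0)+t.max(0))/2),"ext",r(np.ptp(t,axis=0)),"medz",r(np.median(t[:,2])))
            t=m(100,135);print("   pin",len(t),r(t.mean(0)),r(t.max(0)))
        if k=="stand":
            t=m(50,62);rc=cv2.minAreaRect(t[:,:2].astype(np.float32));print(n,"housing",rc)
            t=m(165,180);print("  head",cv2.minAreaRect(t[:,:2].astype(np.float32)))
        if k=="grip":
            t=p[(p[:,2]>30)&(cc.sum(1)<110)];print(n,k,len(t),r(t.min(0)),r(t.max(0)),r(np.median(t,0)))
            print(cv2.minAreaRect(t[:,:2].astype(np.float32)))
E
```

```text
top load knobtop n 177 med [601.6, 286.4, 148.3] mid [602.1, 286.4, 147.6] max [618.3, 301.5, 155.0]
   base mid [609.0, 305.1, 22.1]
top empty knobtop n 186 med [438.6, 283.3, 148.3] mid [438.8, 284.5, 146.5] max [453.9, 300.5, 152.6]
   base mid [444.6, 281.3, 22.3]
top spin table mid [646.0, -61.2, 75.5] ext [99.5, 104.6, 14.5] medz 73.9
   pin 37 [644.2, -57.8, 112.0] [652.8, -50.4, 120.7]
top housing ((629.7763671875, -80.25851440429688), (294.0429992675781, 203.4859619140625), 76.57120513916016)
  head ((635.6139526367188, 51.53092956542969), (80.75605773925781, 49.418582916259766), 4.727694034576416)
top grip 160 [506.8, -201.6, 57.1] [529.1, -163.8, 72.8] [518.0, -182.8, 65.8]
((518.066650390625, -182.61172485351562), (22.147489547729492, 37.708614349365234), 0.8505696058273315)
scene load knobtop n 156 med [608.7, 285.4, 148.6] mid [607.6, 287.2, 147.6] max [623.7, 305.9, 155.0]
   base mid [569.6, 330.2, 22.5]
scene empty knobtop n 137 med [445.0, 282.1, 148.5] mid [442.8, 283.5, 146.8] max [459.3, 299.3, 153.5]
   base mid [398.9, 330.9, 22.5]
scene spin table mid [650.6, -44.5, 75.8] ext [100.8, 154.6, 15.3] medz 75.0
   pin 49 [653.0, -59.8, 112.5] [658.8, -53.1, 124.1]
scene housing ((614.0093994140625, -58.297821044921875), (225.7647247314453, 275.3144226074219), 4.450562477111816)
  head ((640.7488403320312, 49.8358039855957), (83.74674987792969, 52.26012420654297), 2.8514392375946045)
scene grip 174 [513.7, -203.3, 54.0] [536.2, -164.7, 73.1] [527.1, -185.2, 65.9]
((525.1031494140625, -184.0188751220703), (22.41254234313965, 38.56658935546875), 0.6533429622650146)
```

```bash
cat >> h.py <<'E'
from scipy.spatial.transform import Rotation as Ro
def go(pos,rpy=None,cur=None):
    "shift (tool axes, units of 40 mm) and rotvec (units of pi) to pos/rpy; shift first"
    s=manip.read_state();p,r=cur or (s["eef_pos"],s["eef_rot"])
    R=Ro.from_euler("xyz",r);print("shift",np.round(R.inv().apply(np.array(pos)-p)/40,3))
    if rpy is not None:
        Q=Ro.from_euler("xyz",rpy);print("turn",np.round((R.inv()*Q).as_rotvec()/np.pi,4),"shift-after-turn",np.round(Q.inv().apply(np.array(pos)-p)/40,3))
def st():
    s=manip.read_state();print({k:np.round(s[k],3).tolist() for k in("clock","eef_pos","eef_rot","wrist_force","finger_gap","finger_force")})
def snap(n,f=None):
    c=manip.camera(n)
    if f: cv2.imwrite(f"pics/{f}.png",c["color"][...,::-1]);np.savez(f+".npz",**c)
    return c
E
python3 - <<'E'
from h import *
go([600,286,320],[np.pi,0,1.66])
c=snap("wrist");print(np.round(c["camera_matrix"],1).tolist())
s=manip.read_state();R=Ro.from_euler("xyz",s["eef_rot"]).as_matrix()
print("cam in tool",np.round(R.T@(c["T"][:3,3]-s["eef_pos"]),1),np.round(R.T@c["T"][:3,:3],3).tolist())
E
```

```text
shift [-10.822  -1.137  -2.876]
turn [-3.000e-04  1.000e-04  3.389e-01] shift-after-turn [-6.237  8.916 -2.876]
[[399.1, 0.0, 321.2], [0.0, 399.1, 245.4], [0.0, 0.0, 1.0]]
cam in tool [  82.3    1.1 -178.9] [[-0.001, -0.959, -0.284], [1.0, -0.001, 0.0], [-0.0, -0.284, 0.959]]
```

```bash
python3 -m creep '0 0 -0.4 0 0 0.042;0 0 -0.4 0 0 0.042;0 0 -0.4 0 0 0.042;0 0 -0.4 0 0 0.042;0 0 -0.4 0 0 0.042;0 0 -0.4 0 0 0.042;0 0 -0.4 0 0 0.042;0 0 -0.1 0 0 0.045;-0.5 0.7 0 0 0 0;-0.6 0.85 0 0 0 0;-0.6 0.85 0 0 0 0;-0.6 0.85 0 0 0 0;-0.6 0.85 0 0 0 0;-0.6 0.85 0 0 0 0;-0.6 0.85 0 0 0 0;-0.6 0.85 0 0 0 0;-0.6 0.85 0 0 0 0;-0.6 0.85 0 0 0 0;-0.35 0.55 0 0 0 0;0 0 0 0 0 0' 0
python3 - <<'E'
from h import *
st();c=snap("wrist","w1");st()
P=cloud(c);
for X in([605,286,150],[442,283,150]):print(proj(c,X))
m=(abs(P[...,2]-149)<5)
p=P[m];print(len(p),p.min(0),p.max(0))
E
```

```text
clock: 2.65
eef_pos: [600.4, 284.5, 320.2]
eef_rot: [-3.14, 0.001, 1.658]
wrist_force: [-0.1, 0.7, -0.3]
finger_gap: 94.1
finger_force: 0.0
{'clock': 2.65, 'eef_pos': [600.44, 284.49, 320.195], 'eef_rot': [-3.14, 0.001, 1.658], 'wrist_force': [-0.103, 0.69, -0.301], 'finger_gap': 94.077, 'finger_force': 0.0}
{'clock': 2.7, 'eef_pos': [599.57, 285.311, 320.656], 'eef_rot': [-3.14, 0.0, 1.659], 'wrist_force': [-0.649, 0.806, 0.741], 'finger_gap': 94.362, 'finger_force': 0.0}
[325.45328493 223.1398899 ]
[142.85848484 210.90693475]
2002 [426.03487182 270.89822539 144.01240104] [620.80811323 305.37468281 153.19265601]
```

View pics/w1.png

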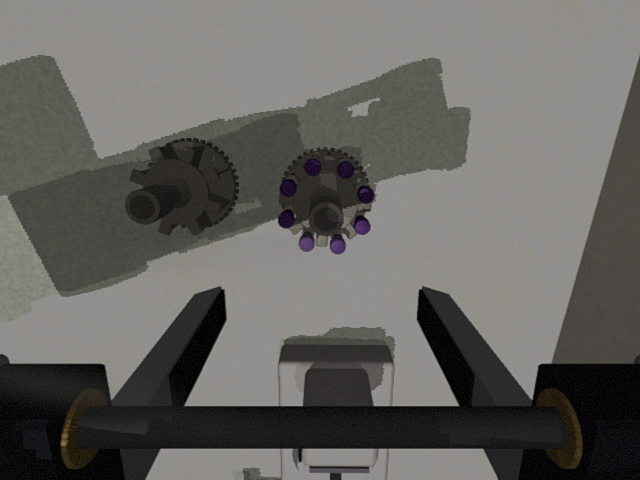

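The wrist view shows the loaded knob top at about (327,217), ringed by purple stoppers. The empty carousel's knob is at (142,206), and the reader head is at the bottom near (335,400).

Run:
```python
from h import *
c=np.load("w1.npz");P=cloud(c)
for nm,x0 in(("load",[605,286]),("empty",[442,283])):
    near=np.hypot(P[...,0]-x0[0],P[...,1]-x0[1])<28
    m=near&(P[...,2]>140)
    zt=np.median(P[m][:,2]);m&=abs(P[...,2]-zt)<3
    p=P[m];print(nm,"z",zt,"n",len(p),"mean",p.mean(0),"encl",cv2.minEnclosingCircle(p[:,:2].astype(np.float32)))
go([605,286,114],[np.pi,0,1.66])
```

```text
load z 434.25953267000375 n 3956 mean [602.85633995 310.66090226 434.39808225] encl ((603.064453125, 306.86492919921875), 18.396764755249023)
empty z 149.8822336240404 n 984 mean [442.30061464 286.77884776 150.00931452] encl ((441.8439636230469, 286.2800598144531), 15.931472778320312)
shift [0.007 0.143 5.166]
turn [-0.0004  0.0001 -0.0003] shift-after-turn [5.000e-03 1.370e-01 5.166e+00]
```

Run:
```python
from h import *
c=np.load("w1.npz");P=cloud(c)
m=(np.hypot(P[...,0]-605,P[...,1]-286)<28)&(P[...,2]>140)&(P[...,2]<158)
zt=np.median(P[m][:,2]);m&=abs(P[...,2]-zt)<3
p=P[m];print(zt,len(p),p.mean(0),cv2.minEnclosingCircle(p[:,:2].astype(np.float32)))
go([*p.mean(0)[:2],200])
```

```text
149.95090224390952 946 [605.15366054 290.01281324 149.98209155] ((605.1700439453125, 289.6432189941406), 15.845857620239258)
shift [0.106 0.153 3.016]
```

```bash
python3 -m creep '0.075 0.14 0.3 0 0 0;0 0 0.6 0 0 0;0 0 0.6 0 0 0;0 0 0.6 0 0 0;0 0 0.6 0 0 0;0 0 0.6 0 0 0;0 0 0.6 0 0 0;0 0 0.6 0 0 0;0 0 0.4 0 0 0;0 0 0.2 0 0 0;0 0 0 0 0 0;0 0 0 0 0 0' 0
python3 -m creep '0 0 0 0 0 0;0 0 0 0 0 0;0 0 0 0 0 0;0 0 0 0 0 0;0 0 0 0 0 0;0 0 0 0 0 0;0 0 0 0 0 0;0 0 0 0 0 0' 1 35
```

```text
clock: 4.2
eef_pos: [605.1, 289.2, 118.4]
eef_rot: [3.14, -0.0, 1.66]
wrist_force: [0.0, 1.0, 0.1]
finger_gap: 93.9
finger_force: 0.0
clock: 5.2
eef_pos: [604.7, 289.0, 117.4]
eef_rot: [-3.141, 0.0, 1.66]
wrist_force: [-1.5, -1.4, 0.1]
finger_gap: 31.2
finger_force: 35.0
```

```bash
python3 -m creep '0 0 -0.1 0 0 0;0 0 -0.2 0 0 0;0 0 -0.3 0 0 0;0 0 -0.4 0 0 0;0 0 -0.5 0 0 0;0 0 -0.5 0 0 0;0 0 -0.5 0 0 0;0 0 -0.5 0 0 0;0 0 -0.5 0 0 0;0 0 -0.5 0 0 0;0 0 -0.4 0 0 0;0 0 -0.3 0 0 0;0 0 -0.2 0 0 0;0 0 -0.1 0 0 0;0 0 0 0 0 0' 1 40
python3 - <<'E'
from h import *
st();c=snap("wrist","w2");P=cloud(c)
m=(P[...,2]>100)&(P[...,2]<130)&(abs(P[...,0]-648)<20)&(abs(P[...,1]+59)<20);print(m.sum(),P[m].mean(0) if m.any() else 0)
go([560,-59,317],[np.pi,0,0.09])
E
```

```text
clock: 7.08
eef_pos: [604.8, 289.0, 317.3]
eef_rot: [-3.141, 0.0, 1.66]
wrist_force: [-1.3, -0.4, -4.9]
finger_gap: 31.2
finger_force: 40.0
{'clock': 7.075, 'eef_pos': [604.779, 289.023, 317.256], 'eef_rot': [-3.141, 0.0, 1.66], 'wrist_force': [-1.267, -0.399, -4.854], 'finger_gap': 31.25, 'finger_force': 39.989}
0 0
shift [-8.566e+00 -1.887e+00  2.000e-03]
turn [-1.000e-04  2.000e-04  4.997e-01] shift-after-turn [-1.896e+00  8.564e+00 -1.000e-03]
```

View pics/w2.png

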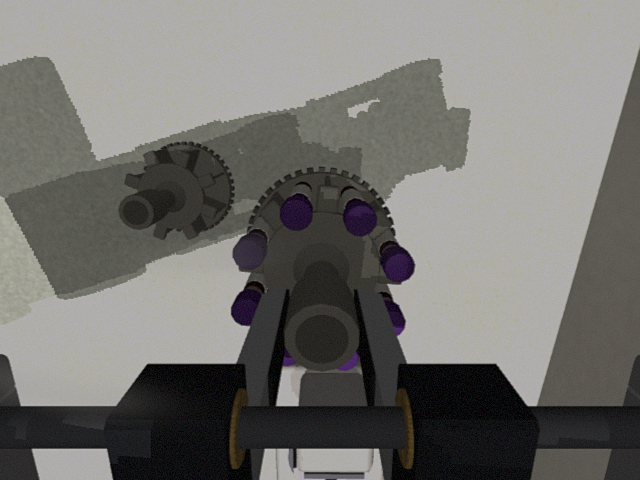

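```bash
python3 -m creep '0 0 0 0 0 0.02;0 0 0 0 0 0.04;0 0 0 0 0 0.045;0 0 0 0 0 0.045;0 0 0 0 0 0.045;0 0 0 0 0 0.045;0 0 0 0 0 0.045;0 0 0 0 0 0.045;0 0 0 0 0 0.045;0 0 0 0 0 0.045;0 0 0 0 0 0.04;0 0 0 0 0 0.03;0 0 0 0 0 0.01' 1 40
python3 -m creep '-0.05 0.2 0 0 0 0;-0.1 0.4 0 0 0 0;-0.1 0.5 0 0 0 0;-0.12 0.55 0 0 0 0;-0.12 0.55 0 0 0 0;-0.12 0.55 0 0 0 0;-0.12 0.55 0 0 0 0;-0.12 0.55 0 0 0 0;-0.12 0.55 0 0 0 0;-0.12 0.55 0 0 0 0;-0.12 0.55 0 0 0 0;-0.12 0.55 0 0 0 0;-0.12 0.55 0 0 0 0;-0.12 0.55 0 0 0 0;-0.12 0.55 0 0 0 0;-0.12 0.55 0 0 0 0;-0.1 0.4 0 0 0 0;-0.05 0.2 0 0 0 0;0 0.05 0 0 0 0;0 0 0 0 0 0' 1 40
python3 - <<'E'
from h import *
st();c=snap("wrist","w3");P=cloud(c);s=manip.read_state()
m=(P[...,2]>90)&(P[...,2]<130)&(abs(P[...,0]-648)<20)&(abs(P[...,1]+59)<20)
print("pin",m.sum());p=P[m];t=p[p[:,2]>p[:,2].max()-6];print(t.mean(0),len(t),p.max(0))
print("knob/pin px",proj(c,s["eef_pos"]+[0,0,32]),proj(c,[648,-59,121]))
E
```

```text
clock: 8.75
eef_pos: [604.7, 289.0, 316.9]
eef_rot: [3.141, 0.001, 0.088]
wrist_force: [0.1, 0.2, -3.8]
finger_gap: 31.0
finger_force: 40.0
clock: 11.25
eef_pos: [558.4, -72.2, 317.4]
eef_rot: [-3.142, -0.0, 0.089]
wrist_force: [0.2, 0.2, -3.5]
finger_gap: 31.4
finger_force: 40.0
{'clock': 11.25, 'eef_pos': [558.417, -72.209, 317.439], 'eef_rot': [-3.142, -0.0, 0.089], 'wrist_force': [0.234, 0.203, -3.503], 'finger_gap': 31.443, 'finger_force': 39.989}
pin 208
[648.57602511 -56.61757922 119.39379342] 86 [655.8873286  -49.13555467 122.1215736 ]
knob/pin px [322.55459242 340.15377021] [316.44253296 119.92619119]
```

View pics/w3.png

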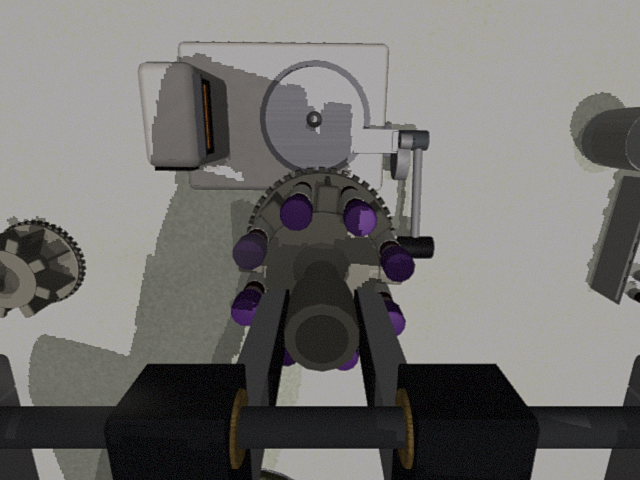

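The wrist view shows the pin tip at about (314,119) on the table disc, which is centred near (315,117). The knob held between the fingers is at (322,336), and the lever grip is at (417,247).

Run:
```python
from h import *
c=np.load("w3.npz");P=cloud(c);s=manip.read_state();e=s["eef_pos"];Rt=Ro.from_euler("xyz",s["eef_rot"])
k=(P[...,2]>340)&(P[...,2]<358)&(np.hypot(P[...,0]-e[0],P[...,1]-e[1])<25);v,u=np.nonzero(k)
k&=(np.mgrid[:480,:640][1]>285)&(np.mgrid[:480,:640][1]<360)
p=P[k];z=np.median(p[:,2]);p=p[abs(p[:,2]-z)<2.5];v,u=np.nonzero(k)
ce=cv2.minEnclosingCircle(p[:,:2].astype(np.float32));print("knob",len(p),z,p.mean(0),ce,"tool",Rt.inv().apply(np.r_[ce[0],z]-e))
# rim/table: points at table height
t=(abs(P[...,2]-76)<4)&(np.hypot(P[...,0]-648,P[...,1]+58)<54)&(np.mgrid[:480,:640][0]<165);p=P[t];print("table",len(p),np.median(p[:,2]))
h=p[:, :2].astype(np.float32);ce=cv2.minEnclosingCircle(h);print(ce)
# stoppers: carousel axis check
col=c["color"].astype(int);pu=(col[...,2]>col[...,1]+25)&(P[...,2]>285)&(P[...,2]<308)
n,l,_,_=cv2.connectedComponentsWithStats(pu.astype(np.uint8))
cs=np.array([np.r_[cv2.minEnclosingCircle(P[l==i][P[l==i][:,2]>np.median(P[l==i][:,2])-2][:,:2].astype(np.float32))[0],np.median(P[l==i][:,2])] for i in range(1,n) if (l==i).sum()>200])
print(np.round(cs,1),circ(cs))
# housing top yaw, grip
hm=(abs(P[...,2]-56)<4)&(np.mgrid[:480,:640][0]<110);p=P[hm]
for ulo,uhi in((200,380),):
    pts=[]
    for uu in range(ulo,uhi,4):
        q=P[:100,uu];q=q[abs(q[:,2]-56)<4]
        if len(q): pts.append(q[q[:,0].argmax()])
    pts=np.array(pts);f=np.polyfit(pts[:,1],pts[:,0],1);print("far edge slope dx/dy",f[0],"yaw~",-np.arctan(f[0]))
g=(col.sum(-1)<110)&(P[...,2]>45)&(P[...,2]<80)&(np.hypot(P[...,0]-524,P[...,1]+184)<40);p=P[g]
print("grip",len(p),p.min(0),p.max(0),cv2.minAreaRect(p[:,:2].astype(np.float32)))
go([648,-57,317])
```

```text
knob 4116 350.20944038414757 [560.61503527 -71.62102357 350.28358778] ((559.6305541992188, -72.56490325927734), 16.848283767700195) tool [  1.16197845   0.60228968 -32.7923746 ]
table 7804 75.63581935395203
((648.0010375976562, -59.390499114990234), 52.664947509765625)
[[ 599.3  -55.   300. ]
 [ 599.2  -87.7  299.8]
 [ 576.3 -111.   299.8]
 [ 543.2  -31.3  300.2]
 [ 543.6 -112.   299.8]] (array([559.13570955, -71.44868509]), np.float64(43.29660237392349))
far edge slope dx/dy -0.08105894030885157 yaw~ 0.08088210294968941
grip 583 [ 510.18051421 -200.08315857   53.14727427] [ 534.00588284 -161.28650569   71.2462584 ] ((521.565673828125, -180.99095153808594), (22.560956954956055, 38.23419952392578), 4.6350274085998535)
shift [ 2.264 -0.175  0.01 ]
```

Run:
```python
from h import *
from scipy.optimize import least_squares
c=np.load("w3.npz");P=cloud(c)
m=((abs(P[...,2]-76)<6)&(np.hypot(P[...,0]-648,P[...,1]+58)<60)).astype(np.uint8)
cn=max(cv2.findContours(m,cv2.RETR_EXTERNAL,cv2.CHAIN_APPROX_NONE)[0],key=len)[:,0]
p=P[cn[:,1],cn[:,0],:2];p=p[cn[:,1]<160]
f=least_squares(lambda x:np.hypot(p[:,0]-x[0],p[:,1]-x[1])-50,[648,-58],loss="soft_l1",f_scale=.5);r=f.fun
print("table ctr",f.x,"inl",(abs(r)<1).sum(),len(r))
z=P[100:135,298:332];k=(z[...,2]>112);v,u=np.nonzero(k);print("tip px",u.mean()+298,v.mean()+100,len(u),u.min()+298,u.max()+298,v.min()+100,v.max()+100)
q=z[k];print("tip",q.mean(0),np.percentile(q,[5,95],axis=0))
ctr=np.array([u.mean()+298,v.mean()+100])
# ray at z=118
d=c["T"][:3,:3]@np.linalg.inv(c["camera_matrix"])@np.r_[ctr,1];o=c["T"][:3,3];print("ray@118",o+d*(118-o[2])/d[2])
im=cv2.resize(c["color"][60:180,250:400,::-1],None,fx=5,fy=5,interpolation=cv2.INTER_CUBIC);cv2.imwrite("pics/pin.png",cv2.convertScaleAbs(im,alpha=1.5))
```

```text
table ctr [647.89690057 -57.25295551] inl 166 252
tip px 313.86986301369865 119.02054794520548 146 307 320 112 126
tip [648.61911392 -56.56026613 117.20496922] [[643.79689862 -61.30581743 112.37837613]
 [653.60022627 -51.41699286 121.2200471 ]]
ray@118 [648.61451767 -56.57534661 118.        ]
```

View pics/pin.png

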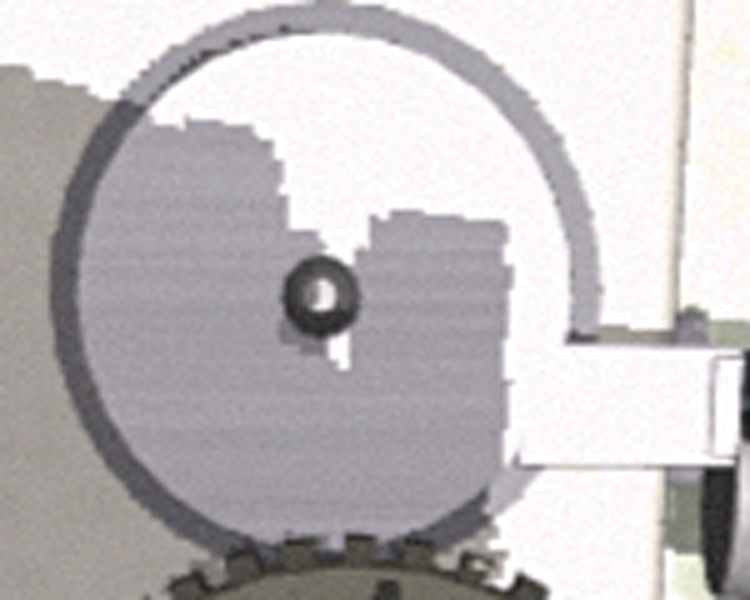

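The enlarged crop shows the pin tip concentric with the table disc at (314,119), which puts it at about (648.3,-57) in world coordinates.

```bash
python3 -m creep '0.1 0 0 0 0 0;0.3 -0.02 0 0 0 0;0.45 -0.04 0 0 0 0;0.5 -0.04 0 0 0 0;0.45 -0.04 0 0 0 0;0.3 -0.036 0 0 0 0;0.145 0 0 0 0 0;0 0 0.2 0 0 0;0 0 0.4 0 0 0;0 0 0.5 0 0 0;0 0 0.4 0 0 0;0 0 0.2 0 0 0;0 0 0 0 0 0;0 0 0 0 0 0' 1 40
python3 - <<'E'
from h import *
st();c=snap("scene","s4")
print(proj(c,[648.3,-57,121]))
cv2.imwrite("pics/s4c.png",cv2.convertScaleAbs(cv2.resize(c["color"][150:300,290:470,::-1],None,fx=4,fy=4),alpha=1.5))
E
```

```text
clock: 13.05
eef_pos: [647.4, -57.6, 250.2]
eef_rot: [3.141, -0.001, 0.089]
wrist_force: [-0.0, -0.7, -3.6]
finger_gap: 31.5
finger_force: 40.0
{'clock': 13.05, 'eef_pos': [647.376, -57.591, 250.231], 'eef_rot': [3.141, -0.001, 0.089], 'wrist_force': [-0.004, -0.654, -3.593], 'finger_gap': 31.48, 'finger_force': 39.989}
[378.08971056 246.21066142]
```

View pics/s4c.png

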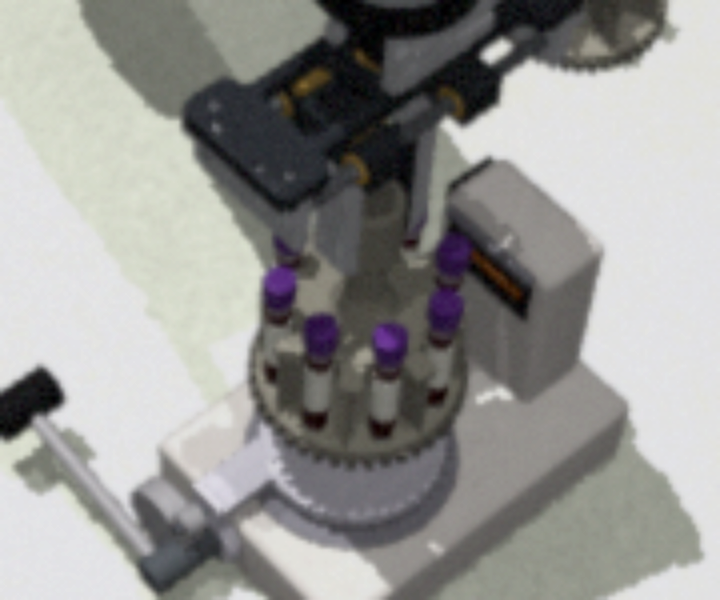

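The scene crop shows the carousel upright, level and concentric over the lift table. I lower it in stages and check the force at each.

```bash
python3 -m creep '0 -0.01 0.1 0 0 0;0 0 0.1 0 0 0;0 0 0.1 0 0 0;0 0 0.1 0 0 0;0 0 0.1 0 0 0;0 0 0 0 0 0' 1 40
python3 -m creep '0 0 0.1 0 0 0;0 0 0.1 0 0 0;0 0 0.1 0 0 0;0 0 0 0 0 0' 1 40
```

```text
clock: 13.85
eef_pos: [647.0, -57.2, 229.0]
eef_rot: [-3.141, 0.001, 0.089]
wrist_force: [0.3, -0.2, -3.5]
finger_gap: 31.0
finger_force: 40.0
clock: 14.35
eef_pos: [647.0, -57.1, 217.0]
eef_rot: [-3.141, 0.001, 0.089]
wrist_force: [-0.5, 0.7, -4.1]
finger_gap: 30.9
finger_force: 40.0
```

```bash
python3 -m creep '0 0 0.1 0 0 0;0 0 0.1 0 0 0;0 0 0.1 0 0 0;0 0 0.1 0 0 0;0 0 0.05 0 0 0;0 0 0.02 0 0 0;0 0 0 0 0 0' 1 40
python3 -m creep '0 0 0.03 0 0 0;0 0 0.02 0 0 0;0 0 0 0 0 0' 1 40
```

```text
clock: 15.22
eef_pos: [647.2, -57.2, 198.7]
eef_rot: [3.142, -0.0, 0.089]
wrist_force: [0.2, 0.0, -4.9]
finger_gap: 31.5
finger_force: 40.0
clock: 15.6
eef_pos: [647.1, -57.1, 196.5]
eef_rot: [-3.142, 0.0, 0.089]
wrist_force: [-0.5, 1.1, -3.5]
finger_gap: 31.1
finger_force: 40.0
```

```bash
python3 -m creep '0 0 0.02 0 0 0;0 0 0.02 0 0 0;0 0 0 0 0 0' 1 40
python3 -m creep '0 0 0.02 0 0 0;0 0 0.01 0 0 0;0 0 0 0 0 0' 1 40
```

```text
clock: 15.98
eef_pos: [647.1, -57.1, 195.0]
eef_rot: [-3.142, 0.0, 0.089]
wrist_force: [-0.3, 0.2, -3.8]
finger_gap: 31.4
finger_force: 40.0
clock: 16.35
eef_pos: [647.1, -57.2, 193.8]
eef_rot: [-3.142, 0.0, 0.089]
wrist_force: [-0.9, -0.6, -4.7]
finger_gap: 31.7
finger_force: 40.0
```

```bash
python3 -m creep '0 0 0.02 0 0 0;0 0 0 0 0 0' 1 40
python3 -m creep '0 0 0.02 0 0 0;0 0 0 0 0 0' 1 40
```

```text
clock: 16.6
eef_pos: [647.2, -57.1, 193.2]
eef_rot: [3.142, -0.0, 0.089]
wrist_force: [-0.1, 0.2, -2.3]
finger_gap: 31.6
finger_force: 40.0
clock: 16.85
eef_pos: [647.3, -57.0, 193.0]
eef_rot: [3.141, -0.001, 0.089]
wrist_force: [-1.1, 1.8, 3.7]
finger_gap: 31.3
finger_force: 40.0
```

Contact: the load has gone from -4 to +3.7 N at the expected height. I release it and rise.

```bash
python3 -m creep '0 0 -0.01 0 0 0;0 0 0 0 0 0' 1 5
python3 -m creep '0 0 0 0 0 0;0 0 0 0 0 0;0 0 0 0 0 0;0 0 0 0 0 0;0 0 -0.1 0 0 0;0 0 -0.3 0 0 0;0 0 -0.5 0 0 0;0 0 -0.5 0 0 0;0 0 -0.5 0 0 0;0 0 -0.5 0 0 0;0 0 -0.3 0 0 0' 0 10
python3 - <<'E'
from h import *
st();c=snap("wrist","w5");P=cloud(c)
m=(np.hypot(P[...,0]-648,P[...,1]+57)<25)&(P[...,2]>218)&(P[...,2]<234);print(m.sum())
if m.any():p=P[m];z=np.median(p[:,2]);p=p[abs(p[:,2]-z)<2.5];print("knob top",z,cv2.minEnclosingCircle(p[:,:2].astype(np.float32)))
if m.any():
    A=np.c_[p[:,:2]-p[:,:2].mean(0),np.ones(len(p))];print("tilt",np.linalg.lstsq(A,p[:,2],rcond=None)[0][:2])
# lever
col=c["color"].astype(int)
g=(col.sum(-1)<110)&(P[...,2]>45)&(P[...,2]<80)&(np.hypot(P[...,0]-522,P[...,1]+182)<40);p=P[g]
print("grip",len(p)); 
if len(p): print(p.min(0),p.max(0),cv2.minAreaRect(p[:,:2].astype(np.float32)))
E
```

```text
clock: 17.1
eef_pos: [647.3, -57.0, 192.9]
eef_rot: [-3.141, -0.001, 0.089]
wrist_force: [0.3, 2.4, 2.8]
finger_gap: 32.0
finger_force: 5.0
clock: 18.48
eef_pos: [647.2, -57.1, 302.6]
eef_rot: [3.141, -0.002, 0.089]
wrist_force: [-0.3, -0.8, 0.3]
finger_gap: 94.0
finger_force: 0.0
{'clock': 18.475, 'eef_pos': [647.248, -57.125, 302.56], 'eef_rot': [3.141, -0.002, 0.089], 'wrist_force': [-0.29, -0.83, 0.333], 'finger_gap': 93.999, 'finger_force': 0.0}
1702
knob top 225.78663779086799 ((648.2142333984375, -55.85480499267578), 15.835494041442871)
tilt [-0.01190498  0.00204842]
grip 394
[ 509.68281052 -186.58204807   49.28961642] [ 532.51762348 -161.20564563   71.20284303] ((521.7471923828125, -173.51568603515625), (22.06150245666504, 24.080129623413086), 6.274589538574219)
```

View pics/w5.png

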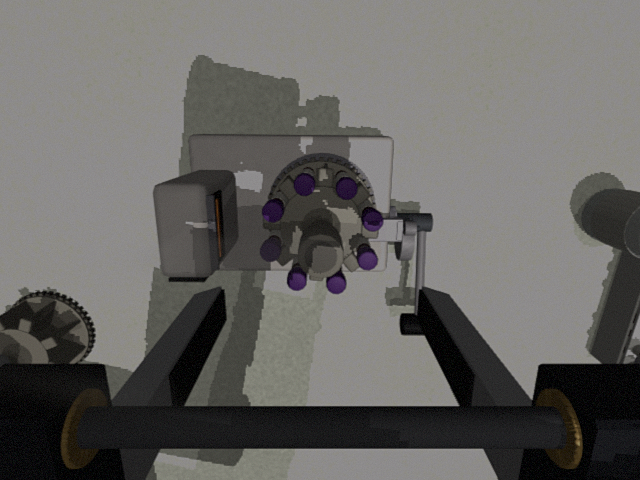

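The wrist view shows the carousel sitting upright on the table, with its knob top at z 226 (76+150). The lever grip is free at (410,325). Next I work out the lever grasp, tilted 30° so the gripper body stays clear of the knob.

```bash
python3 - <<'E'
from h import *
g=np.array([520.5,-181.8,57]);th=np.pi/6
Q=Ro.from_euler("z",0.085)*Ro.from_euler("x",np.pi)*Ro.from_euler("y",th);z=Q.as_matrix()[:,2];rpy=Q.as_euler("xyz")
print(z,rpy,"pre",g-61*z,"grasp",g+19*z)
go([490,-184.5,240]);go(g-61*z,rpy)
# world lift in tilted tool axes
E
python3 -m creep '-0.3 0.15 0 0 0 0;-0.6 0.4 0 0 0 0;-0.6 0.4 0 0 0 0;-0.6 0.4 0 0 0 0;-0.6 0.4 0 0 0 0;-0.6 0.4 0.2 0 0 0;-0.6 0.4 0.5 0 0 0;-0.2 0.25 0.5 0 0 0;0 0 0.3 0 0.02 0;0 0 0 0 0.035 0;0 0 0 0 0.04 0;0 0 0 0 0.04 0;0 0 0 0 0.032 0;0 0 0 0 0 0' 0
python3 - <<'E'
from h import *
g=np.array([520.5,-181.8,57]);th=np.pi/6
Q=Ro.from_euler("z",0.085)*Ro.from_euler("x",np.pi)*Ro.from_euler("y",th);z=Q.as_matrix()[:,2];rpy=Q.as_euler("xyz")
go(g-61*z,rpy);s=manip.read_state();print(s["joints"])
c=snap("wrist","w6");P=cloud(c);col=c["color"].astype(int)
m=(col.sum(-1)<110)&(P[...,2]>45)&(P[...,2]<80)&(np.hypot(P[...,0]-522,P[...,1]+182)<40);p=P[m]
print("grip",len(p),p.min(0) ,p.max(0),cv2.minAreaRect(p[:,:2].astype(np.float32)))
E
```

```text
[ 0.49819484  0.04244884 -0.8660254 ] [ 3.14159265 -0.52359878  0.085     ] pre [ 490.11011493 -184.38937933  109.82754963] grasp [ 529.96570191 -180.99347201   40.54551733]
shift [-4.208  2.819  1.58 ]
shift [-4.216  2.814  4.835]
turn [-1.000e-04  1.657e-01  1.300e-03] shift-after-turn [-6.051  2.835  2.102]
clock: 20.27
eef_pos: [492.8, -183.4, 240.3]
eef_rot: [-3.141, -0.524, 0.088]
wrist_force: [0.1, 0.2, 0.7]
finger_gap: 93.9
finger_force: 0.0
shift [-1.69  0.02  2.79]
turn [-0.0006  0.      0.0007] shift-after-turn [-1.69   0.019  2.79 ]
[-0.5894136  -0.02236188  1.89151834  0.41419627  0.89343379  0.69383212]
grip 1126 [ 506.18652347 -201.78788552   54.03424403] [ 532.866302   -161.89019816   71.51091661] ((519.5111694335938, -181.81668090820312), (24.205951690673828, 39.23139572143555), 4.759150505065918)
```

View pics/w6.png

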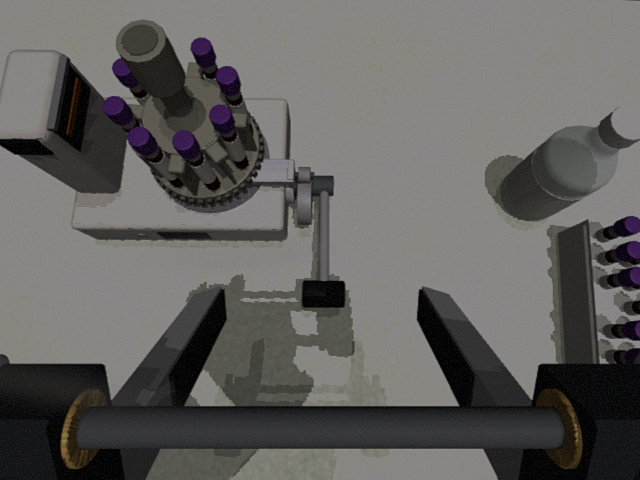

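The wrist view shows the grip at (323,293), centred between the open fingers, with the rod running up to the shaft at (320,185). That matches a grip centre of about (520,-181.8,57).

```bash
python3 -m creep '-0.2 0 0.3 0 0 0;-0.35 0.01 0.5 0 0 0;-0.35 0.01 0.5 0 0 0;-0.35 0 0.5 0 0 0;-0.3 0 0.5 0 0 0;-0.14 0 0.49 0 0 0;0 0 0.5 0 0 0;0 0 0.5 0 0 0;0 0 0.5 0 0 0;0 0 0.3 0 0 0;0 0 0.2 0 0 0;0 0 0 0 0 0' 0
python3 - <<'E'
from h import *
st();go([529.6,-181.2,40.5])
E
```

```text
clock: 21.82
eef_pos: [531.1, -180.6, 40.6]
eef_rot: [-3.141, -0.524, 0.089]
wrist_force: [-0.3, -0.1, -0.2]
finger_gap: 94.6
finger_force: 0.0
{'clock': 21.825, 'eef_pos': [531.095, -180.559, 40.579], 'eef_rot': [-3.141, -0.524, 0.089], 'wrist_force': [-0.335, -0.061, -0.169], 'finger_gap': 94.617, 'finger_force': 0.0}
shift [-0.034  0.013 -0.018]
```

```bash
python3 -m creep '-0.034 0.02 -0.02 0 0 -0.0012;0 0 0 0 0 0;0 0 0 0 0 0;0 0 0 0 0 0;0 0 0 0 0 0;0 0 0 0 0 0;0 0 0 0 0 0' 1 25
python3 - <<'E'
from h import *
st()
E
```

```text
clock: 22.7
eef_pos: [529.6, -181.9, 41.0]
eef_rot: [3.139, -0.525, 0.093]
wrist_force: [-0.2, -1.9, -0.8]
finger_gap: 39.6
finger_force: 25.0
{'clock': 22.7, 'eef_pos': [529.627, -181.868, 40.994], 'eef_rot': [3.139, -0.525, 0.093], 'wrist_force': [-0.16, -1.856, -0.763], 'finger_gap': 39.639, 'finger_force': 24.994}
```

Run:
```python
import numpy as np
f=np.radians(np.linspace(10,90.2,21));u=-120*np.cos(f);z=120*np.sin(f);du,dz=np.diff(u)/40,np.diff(z)/40
c,s=np.cos(np.pi/6),.5
for a,b in zip(c*du+s*dz,s*du-c*dz):print("%.3f %.3f"%(a,b),end="; ")
```

```text
0.140 -0.156; 0.151 -0.146; 0.161 -0.135; 0.170 -0.123; 0.178 -0.111; 0.185 -0.098; 0.192 -0.085; 0.197 -0.072; 0.202 -0.058; 0.205 -0.043; 0.208 -0.029; 0.209 -0.014; 0.210 0.000; 0.209 0.015; 0.208 0.030; 0.205 0.044; 0.202 0.058; 0.197 0.072; 0.191 0.086; 0.185 0.099;
```

```bash
python3 -m creep '0.14 0 -0.156 0 0 0;0.151 0 -0.146 0 0 0;0.161 0 -0.135 0 0 0;0.17 0 -0.123 0 0 0;0.178 0 -0.111 0 0 0;0 0 0 0 0 0'
python3 - <<'E'
from h import *
st()
E
```

```text
clock: 23.45
eef_pos: [543.8, -180.7, 80.2]
eef_rot: [3.139, -0.525, 0.093]
wrist_force: [1.8, -5.7, -5.7]
finger_gap: 39.8
finger_force: 25.0
{'clock': 23.45, 'eef_pos': [543.805, -180.682, 80.21], 'eef_rot': [3.139, -0.525, 0.093], 'wrist_force': [1.769, -5.727, -5.744], 'finger_gap': 39.757, 'finger_force': 24.998}
```

```bash
python3 -m creep '0.185 0.012 -0.098 0 0 0;0.192 0.01 -0.085 0 0 0;0.197 0.005 -0.072 0 0 0;0.202 0.002 -0.058 0 0 0;0.205 0.002 -0.043 0 0 0;0.208 0.002 -0.029 0 0 0;0.209 0.002 -0.014 0 0 0;0.21 0.002 0 0 0 0;0 0 0 0 0 0'
python3 - <<'E'
from h import *
st()
E
```

```text
clock: 24.58
eef_pos: [592.0, -176.9, 126.8]
eef_rot: [3.139, -0.525, 0.094]
wrist_force: [-4.8, 4.6, -0.5]
finger_gap: 39.7
finger_force: 25.0
{'clock': 24.575, 'eef_pos': [591.997, -176.867, 126.849], 'eef_rot': [3.139, -0.525, 0.094], 'wrist_force': [-4.809, 4.553, -0.51], 'finger_gap': 39.736, 'finger_force': 24.986}
```

```bash
python3 -m creep '0.209 -0.006 0.015 0 0 0;0.208 -0.006 0.03 0 0 0;0.205 0 0.044 0 0 0;0.202 0 0.058 0 0 0;0.197 0 0.072 0 0 0;0.191 0 0.086 0 0 0;0.185 0 0.099 0 0 0;0 0 0 0 0 0;0 0 0 0 0 0'
python3 - <<'E'
from h import *
st();s=manip.read_state();R=Ro.from_euler("xyz",s["eef_rot"])
gp=s["eef_pos"]+R.apply([0,0,-19]);ax=np.array([648.3,-57,0])+Ro.from_euler("z",.085).apply([-20,-115,36]);d=gp-ax
print("grip",gp,"axis",ax,"r",np.linalg.norm(d),"from vertical deg (+ = short)",np.degrees(np.arctan2(-(d[0]*np.cos(.085)+d[1]*np.sin(.085)),d[2])))
c=snap("wrist","w7");P=cloud(c)
m=(np.hypot(P[...,0]-648,P[...,1]+57)<25)&(P[...,2]>225)&(P[...,2]<256);
if m.any():p=P[m];z=np.percentile(p[:,2],[50,80,95]);print("knob top wrist",z,m.sum())
c=snap("scene","s7");P=cloud(c);m=(np.hypot(P[...,0]-651,P[...,1]+60)<18)&(P[...,2]>200)&(P[...,2]<260);print("scene",m.sum(),np.percentile(P[m][:,2],[50,80,95]))
cv2.imwrite("pics/s7c.png",cv2.convertScaleAbs(cv2.resize(c["color"][130:330,260:480,::-1],None,fx=3,fy=3),alpha=1.5))
E
```

```text
clock: 25.7
eef_pos: [648.8, -172.3, 142.5]
eef_rot: [3.137, -0.529, 0.094]
wrist_force: [-2.3, -0.1, 6.4]
finger_gap: 39.6
finger_force: 25.0
{'clock': 25.7, 'eef_pos': [648.781, -172.26, 142.495], 'eef_rot': [3.137, -0.529, 0.094], 'wrist_force': [-2.321, -0.072, 6.415], 'finger_gap': 39.637, 'finger_force': 25.003}
grip [ 639.23025503 -173.07156111  158.89969799] axis [ 638.13544003 -173.28276622   36.        ] r 122.90475578026883 from vertical deg (+ = short) -0.5169048205316634
scene 350 [244.47819058 248.94740364 250.49382659]
```

View pics/s7c.png

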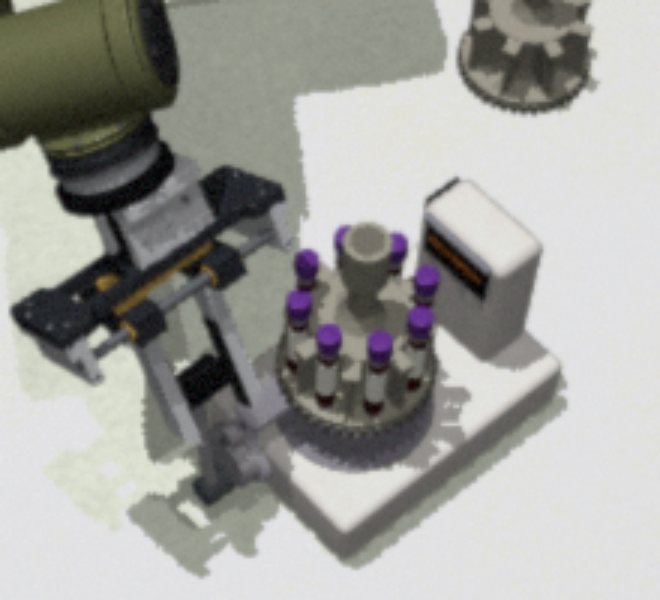

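The scene crop shows the lever upright in the fingers and the carousel raised, level and still carrying all its tubes, with its knob top near z 249. I check the lever angle and the forces numerically.

```bash
python3 -m creep '0 0 0 0 0 0;0 0 0 0 0 0;0 0 0 0 0 0;0 0 0 0 0 0'
python3 - <<'E'
from h import *
S=Ro.from_euler("z",.085);O=np.array([648.3,-57,0])
for f in("w7","s7"):
    c=np.load(f+".npz");P=cloud(c);L=S.inv().apply((P-O).reshape(-1,3)).reshape(P.shape)  # stand frame
    rod=(abs(L[...,1]+115)<9)&(L[...,2]>55)&(L[...,2]<140)&(abs(L[...,0]+20)<25)
    q=L[rod];print(f,"rod",len(q),[(h,np.round(np.median(q[(q[:,2]>h)&(q[:,2]<h+12)],0),1).tolist()) for h in range(55,140,14) if ((q[:,2]>h)&(q[:,2]<h+12)).sum()>4])
    k=(np.hypot(L[...,0],L[...,1])<22)&(L[...,2]>210)&(L[...,2]<260);q=L[k];print(" knob",len(q),np.round(np.percentile(q[:,2],[50,75,90]),1) if len(q) else "")
    col=c["color"].astype(int).sum(-1)
    g=(col<90)&(abs(L[...,1]+115)<15)&(abs(L[...,0]+20)<22)&(abs(L[...,2]-156)<20);q=L[g];print(" grip",len(q),np.round([q.min(0),q.max(0)],1).tolist() if len(q) else "")
E
```

```text
clock: 26.3
eef_pos: [648.7, -172.3, 142.5]
eef_rot: [3.137, -0.529, 0.094]
wrist_force: [-3.3, -0.4, 5.9]
finger_gap: 39.7
finger_force: 25.0
w7 rod 14 [(55, [-18.6, -114.4, 60.5])]
 knob 970 [214.2 216.1 217.6]
 grip 3489 [[-42.0, -130.0, 156.5], [-21.7, -100.0, 169.6]]
s7 rod 100 [(55, [-18.4, -118.2, 59.4]), (69, [-19.9, -118.0, 74.9]), (83, [-21.7, -117.3, 86.2]), (97, [-22.3, -115.8, 102.5]), (111, [-24.9, -116.9, 117.0]), (125, [-26.6, -116.0, 130.1])]
 knob 357 [244.9 248.3 249.9]
 grip 156 [[-41.7, -128.7, 148.2], [-19.4, -100.2, 172.1]]
```

Run:
```python
from h import *
S=Ro.from_euler("z",.085);O=np.array([648.3,-57,0])
s=manip.read_state();R=Ro.from_euler("xyz",s["eef_rot"])
for f,px in(("s7",(328,255)),("w7",None)):
    c=np.load(f+".npz");P=cloud(c);col=c["color"].astype(int).sum(-1)
    T=R.inv().apply((P-s["eef_pos"]).reshape(-1,3)).reshape(P.shape);L=S.inv().apply((P-O).reshape(-1,3)).reshape(P.shape)
    m=(abs(T[...,1])<17)&(T[...,2]>-60)&(T[...,2]<25)&(abs(T[...,0])<40)&(col<75)
    q=L[m];t=T[m];v,u=np.nonzero(m);print(f,len(q),"px",u.min(),u.max(),v.min(),v.max())
    if len(q)>30:
        print(" L",np.round(np.percentile(q,[3,50,97],axis=0),1).tolist(),"\n T",np.round(np.percentile(t,[3,50,97],axis=0),1).tolist())
        a,r=circ(q[:,[0,2]]);print(" circle x,z",a,r)
        from scipy.optimize import least_squares
        fit=least_squares(lambda x:np.hypot(q[:,0]-x[0],q[:,2]-x[1])-13,[-22,154],loss="soft_l1");print(" r=13 fit",fit.x,np.median(abs(fit.fun)))
```

```text
s7 163 px 320 335 249 265
 L [[-39.9, -126.0, 154.6], [-27.1, -112.3, 164.3], [-20.1, -98.8, 169.8]] 
 T [[-15.7, -16.1, -35.1], [-4.4, -2.6, -28.2], [-0.1, 11.1, -16.3]]
 circle x,z [-30.54477078 159.22740065] 8.634123179584218
 r=13 fit [-33.48522047 153.92387391] 1.247509813111833
w7 4593 px 282 364 332 392
 L [[-45.7, -131.0, 158.7], [-34.1, -115.0, 165.9], [-22.6, -98.9, 168.2]] 
 T [[-22.1, -16.0, -36.5], [-8.7, 0.1, -33.6], [-2.5, 16.1, -21.1]]
 circle x,z [-34.36023162 155.46009249] 12.262371080002309
 r=13 fit [-34.40032528 154.53999827] 0.34676532236375834
```

The grip has slipped back in the pads by about 13 mm. It now fits at stand x -34, so the lever is about 7° short of upright. I tighten the grip, push on and measure again.

```bash
cat >> h.py <<'E'
def lever():
    from scipy.optimize import least_squares
    c=manip.camera("wrist");s=manip.read_state();R=Ro.from_euler("xyz",s["eef_rot"]);S=Ro.from_euler("z",.085);P=cloud(c);col=c["color"].astype(int).sum(-1)
    T=R.inv().apply((P-s["eef_pos"]).reshape(-1,3)).reshape(P.shape);L=S.inv().apply((P-[648.3,-57,0]).reshape(-1,3)).reshape(P.shape)
    m=(abs(T[...,1])<17)&(T[...,2]>-60)&(T[...,2]<25)&(abs(T[...,0])<40)&(col<75);q=L[m];t=T[m]
    x=least_squares(lambda x:np.hypot(q[:,0]-x[0],q[:,2]-x[1])-13,[-22,154],loss="soft_l1");y=least_squares(lambda x:np.hypot(t[:,0]-x[0],t[:,2]-x[1])-13,[-5,-22],loss="soft_l1").x
    print("n",len(q),"grip stand xz",x.x,"res",np.median(abs(x.fun)),"tool xz",y,"short of upright deg",np.degrees(np.arctan2(-20-x.x[0],x.x[1]-36)),"r",np.hypot(x.x[0]+20,x.x[1]-36))
E
python3 -m creep '0 0 0 0 0 0;0 0 0 0 0 0;0.1 0 0.04 0 0 0;0.1 0 0.05 0 0 0;0.06 0 0.03 0 0 0;0.058 0 0.03 0 0 0;0 0 0 0 0 0;0 0 0 0 0 0' - 50
python3 -c "from h import *;st();lever()"
```

```text
clock: 27.3
eef_pos: [662.1, -171.1, 142.6]
eef_rot: [3.138, -0.527, 0.093]
wrist_force: [-3.5, -2.5, 5.0]
finger_gap: 38.4
finger_force: 50.0
{'clock': 27.3, 'eef_pos': [662.14, -171.098, 142.566], 'eef_rot': [3.138, -0.527, 0.093], 'wrist_force': [-3.452, -2.537, 4.991], 'finger_gap': 38.436, 'finger_force': 49.998}
n 4834 grip stand xz [-21.94399164 155.42994374] res 0.3497474516959036 tool xz [-16.02160335 -24.22699721] short of upright deg 0.9325356570274896 r 119.44576411610849
```

```bash
python3 -m creep '0.02 0 0.008 0 0 0;0.026 0 0.01 0 0 0;0 0 0 0 0 0' - 60
python3 -c "from h import *;lever()"
python3 -m creep '0 0 0 0 0 0;0 0 0 0 0 0;0 0 0 0 0 0;0 0 0 0 0 0;0 0 0 0 0 0;0 0 0 0 0 0;0 0 0 0 0 0;0 0 0 0 0 0;0 0 0 0 0 0;0 0 0 0 0 0;0 0 0 0 0 0;0 0 0 0 0 0'
python3 -c "from h import *;lever()"
```

```text
clock: 27.72
eef_pos: [663.9, -170.9, 142.4]
eef_rot: [3.138, -0.526, 0.093]
wrist_force: [-3.4, -4.2, 3.7]
finger_gap: 38.5
finger_force: 60.0
n 4850 grip stand xz [-20.29446854 155.42905629] res 0.3466066211569405 tool xz [-16.05657734 -24.35811893] short of upright deg 0.14127022909078632 r 119.42941931143136
clock: 29.28
eef_pos: [663.8, -170.9, 142.4]
eef_rot: [3.138, -0.526, 0.093]
wrist_force: [-4.0, -5.0, 1.9]
finger_gap: 37.9
finger_force: 60.0
n 4838 grip stand xz [-20.32390849 155.4260649 ] res 0.3572640594560026 tool xz [-16.07833295 -24.31436313] short of upright deg 0.15539776792908966 r 119.42650415268417
```

```bash
python3 -m creep '0 0 0 0 0 0;0 0 0 0 0 0;0 0 0 0 0 0;0 0 0 0 0 0;0 0 0 0 0 0;0 0 0 0 0 0;0 0 0 0 0 0;0 0 0 0 0 0' - 45
python3 -m creep '0 0 0 0 0 0;0 0 0 0 0 0;0 0 0 0 0 0;0 0 0 0 0 0;0 0 0 0 0 0;0 0 0 0 0 0;0 0 0 0 0 0;0 0 0 0 0 0'
python3 - <<'E'
from h import *
lever();c=snap("scene");P=cloud(c);c0=np.load("scene0.npz");P0=cloud(c0)
for n,Q,x in(("now",P,(648.3,-57)),("start",P0,(605,289.5))):
    k=(np.hypot(Q[...,0]-x[0]-2,Q[...,1]-x[1]+3)<12);z=Q[k][:,2];print(n,len(z),np.percentile(z,[50,75,90]))
col=c["color"].astype(int);pu=(col[...,2]>col[...,1]+25)&(np.hypot(P[...,0]-650,P[...,1]+58)<65)
n,l,_,_=cv2.connectedComponentsWithStats(pu.astype(np.uint8));print("stopper tops",[round(float(np.nanpercentile(P[l==i][:,2],90)),1) for i in range(1,n) if (l==i).sum()>15])
k=(np.hypot(P[...,0]-444,P[...,1]-284)<20)&(P[...,2]>140);print("empty",np.nanmedian(P[k],0))
E
```

```text
clock: 30.32
eef_pos: [663.9, -170.9, 142.5]
eef_rot: [3.138, -0.526, 0.093]
wrist_force: [-2.7, -4.2, 2.2]
finger_gap: 38.3
finger_force: 45.0
clock: 31.32
eef_pos: [663.9, -170.9, 142.6]
eef_rot: [3.138, -0.526, 0.093]
wrist_force: [-2.2, -3.5, 2.7]
finger_gap: 38.7
finger_force: 45.0
n 4861 grip stand xz [-20.49682104 155.44360729] res 0.34609301730413655 tool xz [-16.35812919 -24.43854993] short of upright deg 0.23831819105980245 r 119.44464053769659
now 261 [219.60173811 248.01153882 250.19470662]
start 192 [101.949286   148.47719959 150.91045379]
stopper tops [200.7, 198.5, 200.3, 200.4, 199.6, 200.3, 200.2]
empty [446.32353092 282.25484837 148.77733085]
```

The lift is at its full height of about 99 mm, the lever is within 0.3° of upright, and the hold stayed steady for 3 s. I hand in the job.

```bash
python3 -c "from cell import manip;print(manip.sign_off())"
```

```text
the job is handed in; nothing more can be done
None
```

The loaded carousel sits flat on the lift table, and the job was handed in with the lever held upright (within about 0.3°) at full lift; the grip slipped in the pads on the way up, so the final hold is near the pad edge, but it stayed steady for the last 3 s.

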